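Clip the lid back on the earthing duct

ROBOT

A 6-joint arm with a two-finger parallel gripper is mounted at the origin on the work surface. World frame = base frame: x ahead of the robot, y to its left, z up, the work surface at z = 0. Lengths are in mm, angles in degrees, forces in N, time in s.
With the tool pointing down it reaches from about 250 to 775 mm from the base axis. Payload 4 kg.
Tool frame: the origin (TCP) lies on the centre line of the jaws, within the pads' length; the fingertips stand 22 mm ahead of it and the grasp point (between the pads) lies 3 mm ahead of it (manip.nose_length is the distance from the TCP to the fingertips, in mm); z points along the fingers, y is the line along which they close (so a half turn about z gives the same grasp; the last joint's range is limited). The gripper opens to 85 mm and grips with 20 to 120 N. Pads are 22 mm wide; open, the fingers measure 114 mm over their backs; the gripper's body (76 mm by 85 mm) begins 54 mm behind the grasp point. The pads swing forward as they close: fully open they stand 13 mm farther back than shut.
Start: joints at [-77.355, 4.996, 78.535, -0, 96.463, -5.907], TCP at [174.991, -521.434, 253.341] pointing down, gripper open.
Joint ranges: [-177.83, 177.83], [-43.37, 116.18], [15.69, 146.23], [-61.86, 241.86], [9.47, 152.12], [-147.06, 147.06]. Speed limits (degrees/s): [159.86, 159.86, 180, 180, 180, 180].

INTERFACE

Orientations are given as [roll, pitch, yaw] about the fixed x, y, z axes, in that order (R = Rz(yaw) Ry(pitch) Rx(roll)).
In Python, from cell import manip gives the robot as it stands.
- The arm moves only by the tool step_arm, never from a script. Its arguments are lists of equal length, an entry for each row: "dp": the shift along the tool's x, y, z in cm, a list of three; "turn": the turn about the tool's z in rad; "hand": the finger opening in cm, from 0 to 8.54. A call has 1 to 20 rows; each row is the pose to reach, as a shift and turn from the pose commanded when the call began, along the tool's axes at that moment; what a row does not reach only later rows make up. A row lasts 1/10 s, in which the tool goes at most 50 mm and 8.59 degrees, less where a joint would pass 70% of its speed; a pose out of reach is approached as far as the arm can. A call with a gripper value outside its range is refused whole. The fingers move at their own pace and stop on an object; the grip force is fixed at half the most. Time passes only in rows, so rows that repeat a pose let the fingers close. It gives the time, the measured TCP pose, the force, the opening and the grip force at its end, in the units of the state.
- manip.observe(): the state, without advancing time (a new reading comes with each control period).
- manip.snapshot(name): name is "scene" or "side" or "wrist"; returns a dict with "pixels" (400x640x3 uint8, red, green, blue), "camera_matrix" (3x3 intrinsics, pixels), "D" ([k1, k2, p1, p2, k3] as OpenCV has them; the pictures are not rectified), "extrinsics" (4x4, takes a point from camera to world coordinates). Camera axes: x right, y down, z forward; pixel columns grow to the right and rows downward; lengths in mm; the calibration is good to about 2 mm. A picture is of the moment at which its call begins. There is no depth.
- manip.sign_off(): hands the job in; it is judged then, once.
The state is a dict: "time": time; "qpos": joint angles; "joint_vel": joint speeds; "joint_efforts": joint torques, N m; "tool_pos": TCP position; "orientation": TCP orientation; "ft_force": force on the tool from outside, world axes, zero at the start; "moment": the same for the moment, N m; "opening": opening from 0.0 (shut) to 1.0 (fully open); "grip_force": force on a finger pad.
Only numpy, scipy, OpenCV 4.12 (cv2) and the standard library are available. Lean on these libraries where they do the work, as an engineer would, in place of code of your own. Each camera call takes 0.05 s, during which the arm holds its last target. There are 200 camera calls.

TASK

Close the open bay of the white cable duct on the desk: lay the long loose lid over the copper bar, between the two lids already fitted, and press it down until it has clipped home at both ends and sits level. Press firmly but do not force it, leave the short offcut of lid, the screwdriver, the microphone and the mug where they are, and let go.

Things in the scene. Friction and masses are not known exactly. Their poses are not given: they have to be found in the camera images.
- lid: Long loose clip-on lid, white PVC, an upside-down shallow channel 170 mm long (its y), 54 mm wide (x), 14 mm high: flat top 3 mm thick, two skirts 11 mm deep along the long sides, each with an inward bead at its lower edge. 55 g. Lies on the desk right way up. Origin: centre of its underside (lower edge of the skirts). Both ends alike: fits either way round.
- lid_a (a point): Point on the lid's flat top, on its centre line, 75 mm from the middle towards its +y end (10 mm from that end), 14 mm above the lower edge of the skirts.
- lid_b (a point): The same point near the lid's -y end, 75 mm from the middle.
- duct: White PVC duct fixed to the desk, 340 mm long (its y), 54 mm wide (x, away from the robot), 54 mm high. The middle bay, 178 mm long, is open over a copper bar with bolts; on its +y side an 80 mm lid is fitted, on its -y side a 70 mm lid with a brass post standing 25 mm above it. Origin: on the desk under the bay's middle.
- duct_bay (a point): Bay middle, at the height of a fully seated lid's top: 53 mm above the desk, level with the fitted lids. Axes as the duct's. Along the bay the walls end in two thin rounded lips, 42 mm apart over their outsides, tops 50 mm above the desk; the lid's skirts go down outside the lips, its flat top comes to rest on them, 4 mm of play at each end. Through the lid the duct bears up to 60 N.
- clips_a (a point): Point between the pair of spring clips near the bay's +y end, 58 mm from the bay's middle, 53 mm above the desk. Each clip is a white wedge 26 mm long that stands out from a lip and gives way inward. A lid laid on rests on the four clips about 7 mm too high; pressing on its top here, on the centre line, with 6 to 15 N snaps this end down, and it stays down. In the middle it takes 10 to 20 N.
- clips_b (a point): The same point between the pair of spring clips near the bay's -y end, 58 mm from the bay's middle.
- offcut: Short offcut of the same lid, 90 mm long (its y axis), 54 mm wide, 14 mm high; too short for the bay. Loose on the desk; leave it. Origin: centre of its underside.
- screwdriver: Screwdriver lying on the desk, 190 mm long, along its x axis, some 30 mm high; leave it.
- microphone: Black hand microphone lying on the desk, 62 x 98 mm, 30 mm high; leave it. Origin: centre of its underside.
- mug: White mug, 82 mm across, 95 mm high, standing on the desk; leave it. Origin: centre of its underside.
Not all that is in view belongs to the job. What is shaped like the lid but pink or turquoise is not meant.

How it is judged (in metres and radians):
At the end, for the whole second after the job is handed in: The long lid is clipped on the open bay, right way up and at rest: the top at both ends within 2 mm of the fully seated height, level and lined up with the duct within 0.05 rad, within 3 mm of the duct's centre line and 6 mm of the bay's middle (z of lid_a in the frame of duct_bay between -0.002 and 0.002 m and z of lid_b in the frame of duct_bay between -0.002 and 0.002 m and angle between lid's own z axis and vertical below 0.05 rad and x of lid in the frame of duct_bay between -0.003 and 0.003 m and y of lid in the frame of duct_bay between -0.006 and 0.006 m and angle between the y axis of lid and the y axis of duct, either way round below 0.05 rad and linear speed of lid below 0.01 m/s); the robot touches nothing.
It fails at once if the lid is forced: more than 60 N between lid and duct (contact force between lid and duct above 60 N).
It fails at once if the offcut is moved more than 30 mm (distance of offcut from where it was at the start of the episode above 0.03 m).
It fails at once if the screwdriver is moved more than 30 mm (distance of screwdriver from where it was at the start of the episode above 0.03 m).
It fails at once if the microphone is moved more than 30 mm (distance of microphone from where it was at the start of the episode above 0.03 m).
It fails at once if the mug is moved more than 30 mm (distance of mug from where it was at the start of the episode above 0.03 m).
It also fails if it takes over 54 s, if anything falls off the work surface, if the arm or the gripper's body presses on something with over 40 N, if the wrist force passes 120 N, or if a joint passes its speed limit or range.

## Working session

There is one attempt and no reset: what is moved stays moved. The work goes in short steps, Python scripts to look and compute and a tool call to move; the robot and the scene stay as the last step left them, time stands still between calls to the robot, and variables do not carry over. Pictures are saved under pics/ and viewed, at most 10 in all, crops included, and the job is handed in when it is done.

Besides the shell and the picture viewer there is one more tool, called after ">>>" as name(argument=value, ...), one argument or row to a line, values as JSON. step_arm: Moves the arm, as the interface text tells. Its arguments: {"type":"object","properties":{"dp":{"type":"array"},"turn":{"type":"array"},"hand":{"type":"array"}},"required":["dp","turn","hand"]}

```bash
ls; mkdir -p pics; cat > h.py <<'E'
import numpy as np,cv2
from cell import manip
def snap(n,f):
    s=manip.snapshot(n); cv2.imwrite(f'pics/{f}.png',s["pixels"][:,:,::-1]); np.savez(f'pics/{f}.npz',**{k:np.array(s[k]) for k in s}); return s
def load(f): return dict(np.load(f'pics/{f}.npz'))
def cast(s,px,z):
    px=np.array(px,float).reshape(-1,1,2)
    u=cv2.undistortPoints(px,s["camera_matrix"],s["D"]).reshape(-1,2)
    d=np.c_[u,np.ones(len(u))]@s["extrinsics"][:3,:3].T; o=s["extrinsics"][:3,3]
    return o+d*((z-o[2])/d[:,2])[:,None]
def proj(s,P):
    E=np.linalg.inv(s["extrinsics"]); r,_=cv2.Rodrigues(E[:3,:3])
    return cv2.projectPoints(np.array(P,float).reshape(-1,3),r,E[:3,3],s["camera_matrix"],s["D"])[0].reshape(-1,2)
E
python3 - <<'E'
from h import *
print(manip.observe())
for n in("scene","side"):
    s=snap(n,n+"0"); print(n,np.round(s["extrinsics"],2).tolist())
a=load("scene0")["pixels"];b=load("side0")["pixels"]
E
```

```text
pics
{'time': 0.0, 'qpos': array([-7.73550894e+01,  5.04114100e+00,  7.86246246e+01,  6.18045487e-04,
        9.64619067e+01, -5.90772490e+00]), 'joint_vel': array([-0.01173454, -0.04366946,  0.01493983, -0.0155765 ,  0.04251979,
       -0.05259785]), 'joint_efforts': array([-4.62586268e-04, -3.51869202e+01, -3.13276970e+01, -1.59486212e-04,
        1.09130755e-02,  2.39111174e-06]), 'tool_pos': array([ 174.89391771, -520.98887721,  252.12073616]), 'orientation': array([-1.79873069e+02, -1.37518825e-02,  1.85526891e+01]), 'ft_force': array([ 0.45375528, -0.09610577, -0.5613092 ]), 'moment': array([-0.02415976,  0.0328815 , -0.04092204]), 'grip_force': 0.0, 'opening': 0.9996100451382711}
scene [[0.76, 0.38, -0.53, 1472.74], [0.65, -0.47, 0.59, -1023.09], [-0.02, -0.8, -0.61, 1211.86], [0.0, 0.0, 0.0, 1.0]]
side [[0.95, -0.24, 0.2, 142.26], [-0.31, -0.74, 0.59, -937.15], [0.01, -0.63, -0.78, 1412.96], [0.0, 0.0, 0.0, 1.0]]
```

View pics/scene0.png

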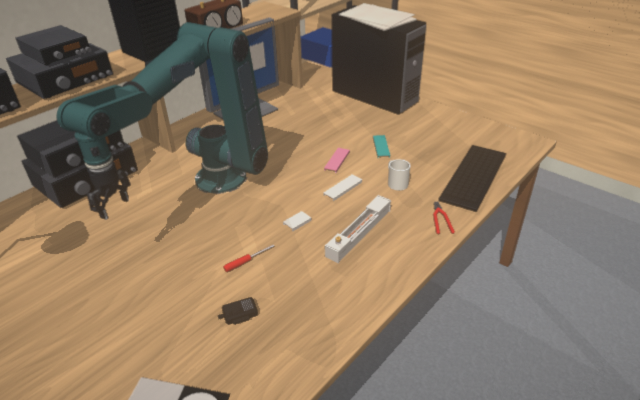

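View pics/side0.png

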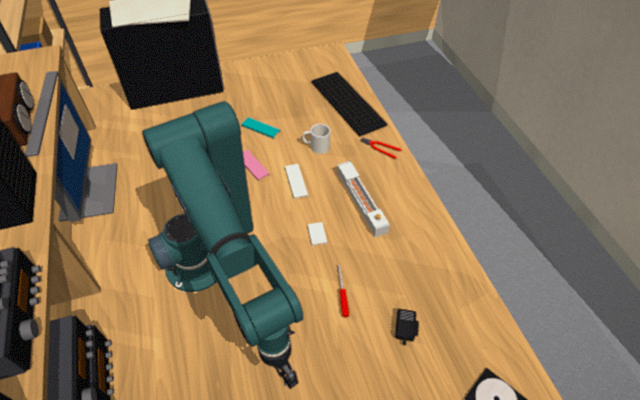

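The scene view shows the lid at (343,187), the offcut at (298,220), the duct from (327,250) to (390,203) with the post at its near end, and the mug at (399,174). In the side view the lid is at (297,181), the offcut at (317,233) and the duct at (362,198).

```bash
python3 - <<'E'
from h import *
for f,pts in(("scene0",dict(lid=(343,187),off=(298,220))),("side0",dict(lid=(297,181),off=(317,233)))):
    s=load(f); hsv=cv2.cvtColor(s["pixels"],cv2.COLOR_RGB2HSV)
    m=((hsv[...,1]<60)&(hsv[...,2]>140)).astype(np.uint8)
    n,L,st,c=cv2.connectedComponentsWithStats(m)
    for i in range(1,n):
        if st[i,4]>60 and 150<c[i][1]<270 and 270<c[i][0]<420:
            cnt=max(cv2.findContours((L==i).astype(np.uint8),0,1)[0],key=cv2.contourArea)
            for z in (14,53):
                P=cast(s,cnt.reshape(-1,2),z)[:,:2].astype(np.float32)
                r=cv2.minAreaRect(P); print(f,c[i].round(1),st[i,4],z,np.round(r[0],1),np.round(r[1],1),round(r[2],1))
E
```

```text
scene0 [398.4 173.9] 582 14 [558.5 471.7] [ 89.6 219.8] 28.2
scene0 [398.4 173.9] 582 53 [588.3 423. ] [ 86.7 212.6] 28.2
scene0 [342.8 186.6] 424 14 [442.3 261.8] [176.3  64.3] 87.1
scene0 [342.8 186.6] 424 53 [475.8 220. ] [170.5  62.2] 87.1
scene0 [355.7 228.5] 1029 14 [639.1 110.6] [ 86.3 393.1] 4.3
scene0 [355.7 228.5] 1029 53 [666.2  73.7] [ 83.5 380.3] 4.3
scene0 [297.2 220.2] 290 14 [444.9  -8.1] [96.3 65.7] 84.7
scene0 [297.2 220.2] 290 53 [478.4 -41.1] [93.2 63.5] 84.7
side0 [364.2 198.9] 851 14 [661.9 107.1] [ 72.1 380.7] 2.6
side0 [364.2 198.9] 851 53 [647.4  78. ] [ 70.1 370.1] 2.6
side0 [295.8 180.6] 469 14 [434.9 261.4] [175.9  56.5] 87.0
side0 [295.8 180.6] 469 53 [426.7 228. ] [171.   54.9] 87.0
side0 [316.8 233.2] 328 14 [437.   -7.9] [95.8 56. ] 83.4
side0 [316.8 233.2] 328 53 [428.8 -33.8] [93.1 54.5] 83.4
```

>>> step_arm(
  dp=[
    [64, -41.4, 0],
    [64, -41.4, 0],
    [64, -41.4, 0],
    [64, -41.4, 0],
    [64, -41.4, 0],
    [64, -41.4, 0],
    [64, -41.4, 0],
    [64, -41.4, 0],
    [64, -41.4, 0],
    [64, -41.4, 0],
    [64, -41.4, 0],
    [64, -41.4, 0],
    [64, -41.4, 0],
    [64, -41.4, 0],
    [64, -41.4, 0],
    [64, -41.4, 0],
    [64, -41.4, 0],
    [64, -41.4, 0],
    [64, -41.4, 0],
    [64, -41.4, 0],
  ],
  turn=[-1.31, -1.31, -1.31, -1.31, -1.31, -1.31, -1.31, -1.31, -1.31, -1.31, -1.31, -1.31, -1.31, -1.31, -1.31, -1.31, -1.31, -1.31, -1.31, -1.31],
  hand=[8.5, 8.5, 8.5, 8.5, 8.5, 8.5, 8.5, 8.5, 8.5, 8.5, 8.5, 8.5, 8.5, 8.5, 8.5, 8.5, 8.5, 8.5, 8.5, 8.5],
)

```text
time: 2.1
tool_pos: [649.4, 73.1, 254.1]
orientation: [180.0, 0.0, 93.5]
ft_force: [-0.1, -0.4, 0.9]
opening: 0.994
grip_force: 0.0
```

```bash
python3 - <<'E'
from h import *
s=snap("wrist","w1"); print(np.round(s["extrinsics"],2).tolist(), manip.observe()["tool_pos"], manip.observe()["orientation"],manip.nose_length)
E
```

```text
[[1.0, 0.06, 0.02, 644.75], [0.06, -0.95, -0.3, 148.41], [0.0, 0.3, -0.95, 374.85], [0.0, 0.0, 0.0, 1.0]] [649.53675765  73.2213397  254.05637644] [1.79953234e+02 1.78282738e-02 9.34945922e+01] 22.0
```

View pics/w1.png

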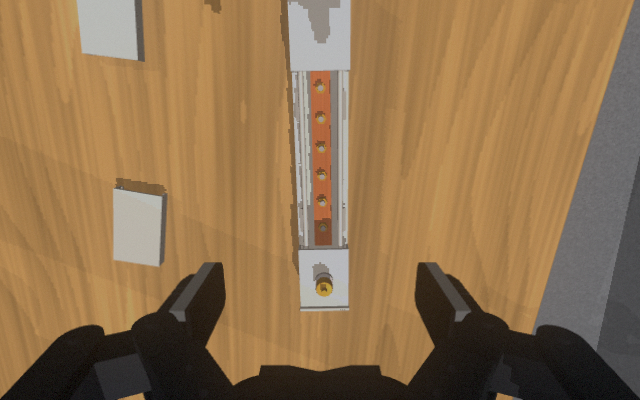

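The view shows the bay between the upper fitted lid, whose edge runs (291,70)-(350,69), and the lower one, edge (299,249)-(348,248). The post is at (324,288), the offcut at (139,228), and the long lid is partly visible at top left.

```bash
python3 - <<'E'
from h import *
s=load("w1"); im=s["pixels"]; h=cv2.cvtColor(im,cv2.COLOR_RGB2HSV).astype(int)
for c in (306,345):
    print("col",c,[tuple(im[r,c]) [0] for r in range(60,80)],[int(im[r,c][0]) for r in range(240,256)])
for r in (20,55,262,300): # lid edges
    row=im[r].astype(int); g=np.abs(np.diff(row.sum(1)+2*(row[:,2]-row[:,0])))
    print(r,[(int(i),int(g[i])) for i in range(275,365) if g[i]>60])
P=cast(s,[(291,70),(350,69),(299,248.5),(348,248.5),(299,307),(349,307)],53); print(P.round(1))
E
```

```text
col 306 [np.uint8(182), np.uint8(183), np.uint8(184), np.uint8(183), np.uint8(182), np.uint8(185), np.uint8(185), np.uint8(184), np.uint8(184), np.uint8(180), np.uint8(173), np.uint8(146), np.uint8(144), np.uint8(147), np.uint8(142), np.uint8(144), np.uint8(143), np.uint8(142), np.uint8(142), np.uint8(155)] [183, 181, 184, 184, 183, 182, 141, 136, 128, 101, 178, 183, 183, 185, 184, 185]
col 345 [np.uint8(184), np.uint8(183), np.uint8(184), np.uint8(182), np.uint8(185), np.uint8(182), np.uint8(183), np.uint8(185), np.uint8(185), np.uint8(179), np.uint8(162), np.uint8(164), np.uint8(183), np.uint8(183), np.uint8(185), np.uint8(184), np.uint8(182), np.uint8(182), np.uint8(186), np.uint8(183)] [127, 131, 171, 175, 130, 128, 131, 126, 103, 160, 181, 182, 184, 182, 181, 183]
20 [(287, 291), (288, 103), (308, 151), (328, 138), (349, 157), (350, 154)]
55 [(288, 73), (289, 297), (349, 215), (350, 142)]
262 [(297, 71), (298, 285), (318, 154), (320, 151), (347, 157), (348, 168), (349, 62)]
300 [(299, 222), (300, 99), (347, 206), (348, 159)]
[[ 6.173e+02  1.732e+02  5.300e+01]
 [ 6.706e+02  1.773e+02  5.300e+01]
 [ 6.321e+02 -3.500e+00  5.300e+01]
 [ 6.844e+02 -3.000e-01  5.300e+01]
 [ 6.352e+02 -7.590e+01  5.300e+01]
 [ 6.918e+02 -7.250e+01  5.300e+01]]
```

```bash
python3 - <<'E'
from h import *
s=load("w1")
L=cast(s,[(288.2,20),(289.5,55),(298.4,262),(300,300)],53)[:,:2]; R=cast(s,[(350.3,20),(350.2,55),(348.6,262),(348.4,300)],53)[:,:2]
print(L.round(1).tolist(),R.round(1).tolist(), (R-L).round(1).tolist())
M=np.r_[L-L.mean(0),R-R.mean(0)]; d=np.linalg.svd(M)[2][0]; d*=np.sign(d[1]); print("yaw",np.degrees(np.arctan2(-d[0],d[1])))
c=(L.mean(0)+R.mean(0))/2
e=cast(s,[(306,70),(345,70),(306,249.8),(345,249.5)],53)[:,:2]; t=(e-c)@d; print("len",t, t[:2].mean()-t[2:].mean())
print("bay mid",c+d*t.mean())
n=np.array([d[1],-d[0]]); print("width",((R-L)@n))
E
```

```text
[[613.5, 213.2], [615.5, 185.5], [632.1, -19.5], [635.9, -66.7]] [[667.3, 216.5], [669.8, 188.9], [686.4, -16.2], [690.3, -63.4]] [[53.8, 3.3], [54.2, 3.3], [54.3, 3.3], [54.4, 3.3]]
yaw 4.6395229854973685
len [ 95.62085464  94.92701644 -83.1128364  -83.5763876 ] 178.61854754373647
bay mid [650.87886323  85.7364474 ]
width [53.94099807 54.334513   54.40472187 54.48043223]
```

>>> step_arm(
  dp=[
    [19.9, -20.1, 4],
    [19.9, -20.1, 4],
    [19.9, -20.1, 4],
    [19.9, -20.1, 4],
    [19.9, -20.1, 4],
    [19.9, -20.1, 4],
    [19.9, -20.1, 4],
    [19.9, -20.1, 4],
    [19.9, -20.1, 4],
    [19.9, -20.1, 4],
  ],
  turn=[0.115, 0.115, 0.115, 0.115, 0.115, 0.115, 0.115, 0.115, 0.115, 0.115],
  hand=[8.5, 8.5, 8.5, 8.5, 8.5, 8.5, 8.5, 8.5, 8.5, 8.5],
)

```text
time: 3.15
tool_pos: [438.0, 259.7, 213.6]
orientation: [180.0, 0.0, 86.9]
ft_force: [0.5, 0.1, -0.3]
opening: 0.995
grip_force: 0.0
```

```bash
python3 - <<'E'
from h import *
s=snap("wrist","w2"); o=manip.observe(); print(o["tool_pos"],o["orientation"])
h=cv2.cvtColor(s["pixels"],cv2.COLOR_RGB2HSV); m=((h[...,1]<50)&(h[...,2]>150)).astype(np.uint8)
n,L,st,c=cv2.connectedComponentsWithStats(m)
for i in range(1,n):
    if st[i,4]>1500:
        cnt=max(cv2.findContours((L==i).astype(np.uint8),0,1)[0],key=cv2.contourArea)
        r=cv2.minAreaRect(cast(s,cnt.reshape(-1,2),14)[:,:2].astype(np.float32)); print(c[i],st[i].tolist(),r)
E
```

```text
[437.912945   259.69995949 213.46952597] [1.79971802e+02 4.48813701e-03 8.68952435e+01]
[318.95561614 169.34143948] [290, 88, 59, 168, 9170] ((437.55633544921875, 261.8938293457031), (168.8365478515625, 53.99092483520508), 86.96866607666016)
[544.57326862 229.68153817] [513, 181, 67, 150, 5357] ((671.282958984375, 158.06427001953125), (61.61973190307617, 170.81240844726562), 4.595687389373779)
```

View pics/w2.png

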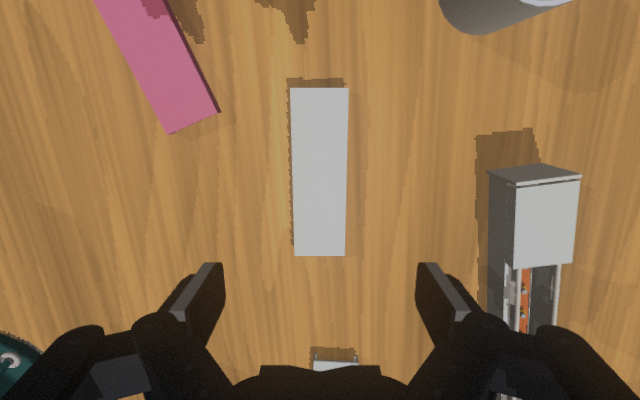

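The lid is at (319,172), upright in the picture and midway between the open fingertips at (222,265) and (418,265). I'll work out the fingertip depth at full opening from those pixels before descending.

```bash
python3 - <<'E'
from h import *
s=load("w2"); o=s["extrinsics"][:3,3]
im=cv2.cvtColor(s["pixels"],cv2.COLOR_RGB2GRAY)
for z in (213.5-5,213.5-9,213.5-13,213.5-17,213.5-22,213.5-28):
    P=cast(s,[(224,264),(224,298),(416,264),(416,298)],z); t=np.radians(86.9); x=np.array([np.cos(t),np.sin(t)]); y=np.array([np.sin(t),-np.cos(t)])
    q=P[:,:2]-[437.9,259.7]; print(z,(q@y).round(1),(q@x).round(1))
E
```

```text
208.5 [-40.5 -41.8  41.   42.4] [ 9.3 -7.3  9.3 -7.2]
204.5 [-41.7 -43.2  42.3  43.8] [ 7.2 -9.9  7.2 -9.9]
200.5 [-43.  -44.5  43.6  45.1] [  5.1 -12.5   5.1 -12.5]
196.5 [-44.3 -45.8  44.9  46.5] [  3.  -15.2   3.  -15.1]
191.5 [-45.9 -47.5  46.5  48.1] [  0.4 -18.4   0.4 -18.4]
185.5 [-47.9 -49.5  48.5  50.2] [ -2.8 -22.4  -2.8 -22.3]
```

>>> step_arm(
  dp=[
    [0.2, 0, 5],
    [0.2, 0, 10],
    [0.2, 0, 14],
    [0.2, 0, 17],
    [0.2, 0, 19.2],
    [0.2, 0, 19.2],
    [0.2, 0, 19.2],
    [0.2, 0, 19.2],
    [0.2, 0, 19.2],
    [0.2, 0, 19.2],
    [0.2, 0, 19.2],
    [0.2, 0, 19.2],
    [0.2, 0, 19.2],
    [0.2, 0, 19.2],
  ],
  turn=[0, 0, 0, 0, 0, 0, 0, 0, 0, 0, 0, 0, 0, 0],
  hand=[8.5, 8.5, 8.5, 8.5, 8.5, 8.5, 4.5, 4.5, 4.5, 4.5, 4.5, 4.5, 4.5, 4.5],
)

```text
time: 4.6
tool_pos: [438.9, 263.4, 23.8]
orientation: [179.7, -0.1, 87.0]
ft_force: [0.8, -1.3, 6.5]
opening: 0.615
grip_force: 64.2
```

>>> step_arm(
  dp=[
    [0, 0, -1],
    [0, 0, -3],
    [0, 0, -6],
    [0, 0, -10],
    [0, 0, -14],
    [0, 0, -14],
    [0, 0, -14],
    [0, 0, -14],
  ],
  turn=[0, 0, 0, 0, 0, 0, 0, 0],
  hand=[4.5, 4.5, 4.5, 4.5, 4.5, 4.5, 4.5, 4.5],
)

```text
time: 5.4
tool_pos: [436.0, 262.2, 160.0]
orientation: [-179.9, 0.1, 87.0]
ft_force: [-0.3, 0.8, -0.3]
opening: 0.612
grip_force: 63.5
```

```bash
python3 - <<'E'
from h import *
s=snap("wrist","w3"); o=manip.observe(); print(o["tool_pos"],o["orientation"],o["opening"],o["ft_force"])
E
```

```text
[435.85192307 262.13068617 159.4724764 ] [-1.79811024e+02  1.03974268e-01  8.70273141e+01] 0.60719457769894 [-0.2693841   0.04745814 -1.50318412]
```

View pics/w3.png

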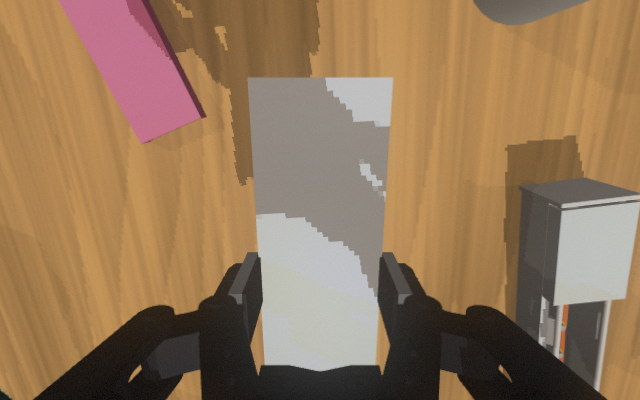

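The lid is held level between the fingers. Its far end edge runs (249,78)-(392,78), and its sides pass (258,215) and (387,215) on the way back to the fingers.

```bash
python3 - <<'E'
from h import *
s=load("w3"); o=np.array([435.85,262.13,159.5]); t=np.radians(87.03); x=np.array([np.cos(t),np.sin(t)]); y=np.array([np.sin(t),-np.cos(t)])
im=s["pixels"].astype(int)
for r in (100,160,200,235):
    g=np.abs(np.diff(im[r,:,0]-2*im[r,:,2])); i=[int(np.argmax(g[a:a+50]))+a for a in(230,370)]
    for z in (151,147): 
        q=cast(s,[(i[0]+.5,r),(i[1]+.5,r)],z)[:,:2]-o[:2]; print(r,i,z,(q@x).round(1),(q@y).round(1), (q@y)[1]-(q@y)[0])
print((cast(s,[(260,77.5),(320,77.5),(380,77.5)],149)[:,:2]-o[:2])@np.c_[x,y])
E
```

```text
100 [248, 391] 151 [75.8 75.8] [-26.6  27.1] 53.66669363679733
100 [248, 391] 147 [75.8 75.8] [-27.4  27.9] 55.32107379203687
160 [252, 387] 151 [53.1 53.2] [-26.5  27. ] 53.50805173399799
160 [252, 387] 147 [52.4 52.5] [-27.3  27.9] 55.157541444196255
200 [254, 384] 151 [36.6 36.6] [-26.7  26.8] 53.4973419659873
200 [254, 384] 147 [35.4 35.4] [-27.5  27.7] 55.14650152676771
235 [256, 382] 151 [21.  21.1] [-26.7  26.9] 53.62429990583735
235 [256, 382] 147 [19.3 19.4] [-27.6  27.7] 55.27737319191003
[[ 83.79275515 -22.16389319]
 [ 83.82670002   0.26408392]
 [ 83.81311856  22.6709588 ]]
```

>>> step_arm(
  dp=[
    [-16.4, 22.3, 0],
    [-16.4, 22.3, 0],
    [-16.4, 22.3, 0],
    [-16.4, 22.3, 0],
    [-16.4, 22.3, 0],
    [-16.4, 22.3, 0],
    [-16.4, 22.3, 0],
    [-16.4, 22.3, 4],
    [-16.4, 22.3, 6],
    [-16.4, 22.3, 6],
    [-16.4, 22.3, 6],
    [-16.4, 22.3, 6],
  ],
  turn=[-0.132, -0.132, -0.132, -0.132, -0.132, -0.132, -0.132, -0.132, -0.132, -0.132, -0.132, -0.132],
  hand=[4.5, 4.5, 4.5, 4.5, 4.5, 4.5, 4.5, 4.5, 4.5, 4.5, 4.5, 4.5],
)

```text
time: 6.65
tool_pos: [651.8, 87.8, 103.0]
orientation: [179.9, 0.0, 94.6]
ft_force: [0.1, -0.2, 0.2]
opening: 0.607
grip_force: 63.4
```

```bash
python3 - <<'E'
from h import *
s=snap("wrist","w4"); o=manip.observe(); print(o["tool_pos"],o["orientation"],o["opening"],o["ft_force"])
c=snap("scene","s4")["pixels"][150:290,290:440]; cv2.imwrite("pics/s4c.png",cv2.resize(c[:,:,::-1],None,fx=4,fy=4))
E
```

```text
[652.06890735  87.71673889 103.53878211] [1.79793491e+02 7.64388318e-03 9.46155408e+01] 0.6126472634415918 [-0.1212258   0.41921227 -0.84834763]
```

View pics/w4.png

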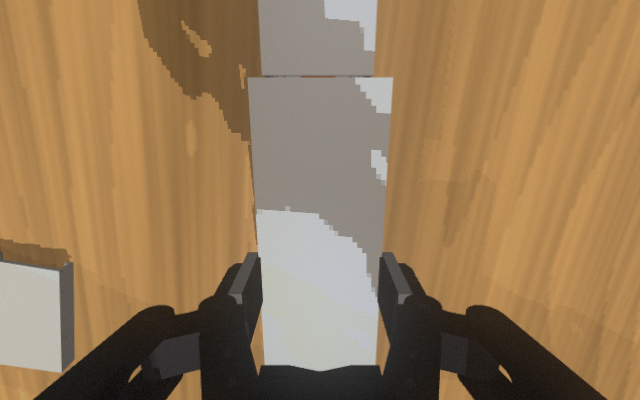

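The lid hovers over the bay with its far edge at row 77. The fitted +y lid shows beyond it, columns 260-376. I'll measure the offset between the two.

```bash
python3 - <<'E'
from h import *
s=load("w4"); t=np.radians(94.6); x=np.array([np.cos(t),np.sin(t)]); y=np.array([np.sin(t),-np.cos(t)]); o=np.array([652.0,87.7])
im=s["pixels"].astype(int)
for r,z in((15,53),(40,53),(60,53),(100,94),(200,94),(235,94)):
    g=np.abs(np.diff(im[r,:,0]-2*im[r,:,2])); i=[int(np.argmax(g[a:a+45]))+a for a in(240,360)]
    P=cast(s,[(i[0]+.5,r),(i[1]+.5,r)],z)[:,:2]; q=P-o; print(r,i,(q@x).round(1),(q@y).round(1),"mid",(q@y).mean().round(2), P.mean(0).round(1))
print([int(v) for v in im[66:82,280,0]],[int(v) for v in im[66:82,350,0]])
E
```

```text
15 [258, 376] [112.9 113. ] [-28.3  25.9] mid -1.23 [641.7 200.2]
40 [259, 375] [102.6 102.7] [-28.4  26. ] mid -1.24 [642.5 189.9]
60 [260, 373] [94.  94.1] [-28.5  25.5] mid -1.49 [643.  181.3]
100 [248, 391] [75.8 75.9] [-27.   26.7] mid -0.16 [645.8 163.3]
200 [254, 384] [36.6 36.6] [-27.1  26.4] mid -0.31 [648.8 124.2]
235 [256, 382] [21.1 21.1] [-27.1  26.5] mid -0.3 [650.  108.7]
[147, 146, 144, 144, 144, 147, 145, 147, 142, 124, 123, 139, 144, 145, 146, 145] [146, 150, 147, 150, 150, 146, 149, 149, 144, 125, 106, 126, 148, 146, 148, 148]
```

>>> step_arm(
  dp=[
    [0, -0.1, 1],
    [0, -0.1, 2],
    [0, -0.1, 2.6],
    [0, -0.1, 3.0],
    [0, -0.1, 3.2],
    [0, -0.1, 3.3],
    [0, -0.1, 3.3],
    [0, -0.1, 3.3],
  ],
  turn=[0, 0, 0, 0, 0, 0, 0, 0],
  hand=[4.5, 4.5, 4.5, 4.5, 4.5, 4.5, 4.5, 4.5],
)

```text
time: 7.55
tool_pos: [650.7, 87.1, 69.2]
orientation: [179.9, 0.0, 94.6]
ft_force: [-0.3, -0.5, 3.3]
opening: 0.612
grip_force: 63.9
```

>>> step_arm(
  dp=[
    [0, 0, 0],
    [0, 0, 0],
    [0, 0, 0],
    [0, 0, -1],
    [0, 0, -4],
    [0, 0, -8],
    [0, 0, -12],
    [0, 0, -12],
    [0, 0, -12],
  ],
  turn=[0, 0, 0, 0, 0, 0, 0, 0, 0],
  hand=[7.5, 7.5, 7.5, 7.5, 7.5, 7.5, 7.5, 7.5, 7.5],
)

```text
time: 8.45
tool_pos: [651.1, 87.2, 191.2]
orientation: [179.7, 0.0, 94.6]
ft_force: [-0.7, 0.0, -1.7]
opening: 0.881
grip_force: 0.0
```

```bash
python3 - <<'E'
from h import *
s=snap("wrist","w5"); o=manip.observe(); print(o["tool_pos"],o["orientation"],o["opening"],o["ft_force"])
snap("scene","s5")
E
```

```text
[650.09002504  87.18861797 188.75589226] [1.79967247e+02 5.18487303e-03 9.45824862e+01] 0.8797033417793491 [-0.4238775   0.96408851 -0.17252483]
```

View pics/w5.png

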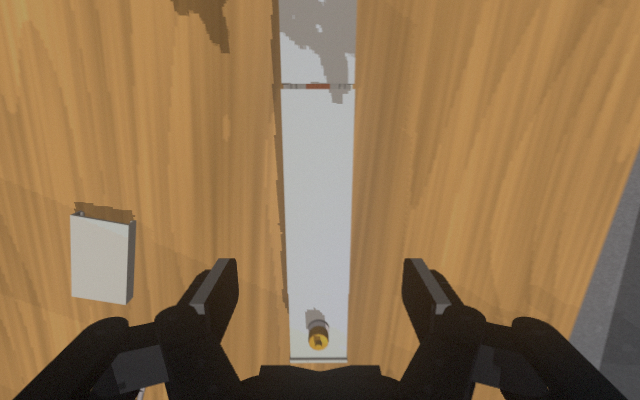

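The lid rests in line on the bay, with its far edge at row 89 and its near end just ahead of the post at (318,335). Next I press the +y end with shut fingers.

>>> step_arm(
  dp=[
    [5.7, 0, 0],
    [5.7, 0, 0],
    [5.7, 0, 4],
    [5.7, 0, 7],
    [5.7, 0, 9.5],
    [5.7, 0, 9.8],
    [5.7, 0, 10.2],
    [5.7, 0, 10.5],
    [5.7, 0, 10.7],
    [5.7, 0, 10.8],
  ],
  turn=[0, 0, 0, 0, 0, 0, 0, 0, 0, 0],
  hand=[0, 0, 0, 0, 0, 0, 0, 0, 0, 0],
)

```text
time: 9.55
tool_pos: [646.3, 144.0, 81.6]
orientation: [179.9, -0.0, 94.6]
ft_force: [0.4, -0.1, 0.6]
opening: 0.001
grip_force: 0.0
```

>>> step_arm(
  dp=[
    [0, 0, 0.1],
    [0, 0, 0.2],
    [0, 0, 0.3],
    [0, 0, 0.3],
  ],
  turn=[0, 0, 0, 0],
  hand=[0, 0, 0, 0],
)

```text
time: 9.95
tool_pos: [647.1, 144.2, 80.1]
orientation: [179.7, -0.0, 94.6]
ft_force: [0.3, -0.2, 4.7]
opening: -0.001
grip_force: 2.9
```

>>> step_arm(
  dp=[
    [0, 0, 0.1],
    [0, 0, 0.2],
    [0, 0, 0.3],
    [0, 0, 0.3],
  ],
  turn=[0, 0, 0, 0],
  hand=[0, 0, 0, 0],
)

```text
time: 10.35
tool_pos: [646.2, 144.1, 76.2]
orientation: [179.9, -0.0, 94.6]
ft_force: [-1.8, -0.1, 7.7]
opening: 0.001
grip_force: 3.6
```

>>> step_arm(
  dp=[
    [0, 0, 0.1],
    [0, 0, 0.2],
    [0, 0, 0.3],
    [0, 0, 0.3],
  ],
  turn=[0, 0, 0, 0],
  hand=[0, 0, 0, 0],
)

```text
time: 10.75
tool_pos: [646.6, 144.1, 75.9]
orientation: [179.8, 0.0, 94.6]
ft_force: [-5.5, -1.2, 14.8]
opening: 0.005
grip_force: 7.4
```

>>> step_arm(
  dp=[
    [0, 0, -1.5],
    [0, 0, -4],
    [-5, 0, -4],
    [-10, 0, -4],
    [-11.6, 0, -4],
    [-11.6, 0, -3],
    [-11.6, 0, -2],
    [-11.6, 0, -1.3],
    [-11.6, 0, -0.9],
    [-11.6, 0, -0.6],
    [-11.6, 0, -0.6],
  ],
  turn=[0, 0, 0, 0, 0, 0, 0, 0, 0, 0, 0],
  hand=[0, 0, 0, 0, 0, 0, 0, 0, 0, 0, 0],
)

```text
time: 11.85
tool_pos: [654.4, 29.4, 76.4]
orientation: [-179.9, -0.0, 94.7]
ft_force: [0.5, 0.3, -0.3]
opening: 0.001
grip_force: 0.0
```

>>> step_arm(
  dp=[
    [0, 0, 0.1],
    [0, 0, 0.2],
    [0, 0, 0.3],
    [0, 0, 0.3],
  ],
  turn=[0, 0, 0, 0],
  hand=[0, 0, 0, 0],
)

```text
time: 12.25
tool_pos: [655.1, 28.5, 75.1]
orientation: [179.9, -0.0, 94.6]
ft_force: [-1.0, -0.1, 3.6]
opening: 0.002
grip_force: 1.4
```

>>> step_arm(
  dp=[
    [0, 0, 0.1],
    [0, 0, 0.2],
    [0, 0, 0.3],
    [0, 0, 0.3],
  ],
  turn=[0, 0, 0, 0],
  hand=[0, 0, 0, 0],
)

```text
time: 12.65
tool_pos: [655.3, 28.5, 75.0]
orientation: [179.9, 0.0, 94.6]
ft_force: [-5.4, 0.9, 12.4]
opening: -0.001
grip_force: 6.2
```

>>> step_arm(
  dp=[
    [0, 0, -1.5],
    [0, 0, -4],
    [5, 0, -4],
    [10, 0, -4],
    [11.6, 0, -4],
    [11.6, 0, -2],
    [11.6, 0, -1],
    [11.6, 0, -0.6],
    [11.6, 0, -0.3],
    [11.6, 0, 0],
    [11.6, 0, 0.1],
    [11.6, 0, 0.1],
  ],
  turn=[0, 0, 0, 0, 0, 0, 0, 0, 0, 0, 0, 0],
  hand=[0, 0, 0, 0, 0, 0, 0, 0, 0, 0, 0, 0],
)

```text
time: 13.85
tool_pos: [645.7, 143.3, 74.9]
orientation: [179.9, -0.0, 94.5]
ft_force: [-8.2, -1.2, 13.7]
opening: -0.0
grip_force: 7.1
```

>>> step_arm(
  dp=[
    [0, 0, -2],
    [-2, 0, -6],
    [-5, 0, -11],
    [-5.8, 0, -12],
    [-5.8, 0, -12],
    [-5.8, 0, -12],
    [-5.8, 0, -12],
  ],
  turn=[0, 0, 0, 0, 0, 0, 0],
  hand=[7, 7, 7, 7, 7, 7, 7],
)

```text
time: 14.55
tool_pos: [649.1, 86.5, 187.5]
orientation: [-179.7, -0.0, 94.6]
ft_force: [-0.3, -0.3, -0.5]
opening: 0.82
grip_force: 0.0
```

```bash
python3 - <<'E'
from h import *
s=snap("wrist","w6"); o=manip.observe(); print(o["tool_pos"],o["orientation"],o["ft_force"])
c=snap("scene","s6")["pixels"][180:280,300:410]; cv2.imwrite("pics/s6c.png",cv2.resize(c[:,:,::-1],None,fx=5,fy=5,interpolation=cv2.INTER_CUBIC))
E
```

```text
[649.08758157  86.75507683 187.30964687] [-1.79719479e+02 -2.14333826e-02  9.46191227e+01] [0.03313544 1.00353019 0.06787775]
```

View pics/w6.png

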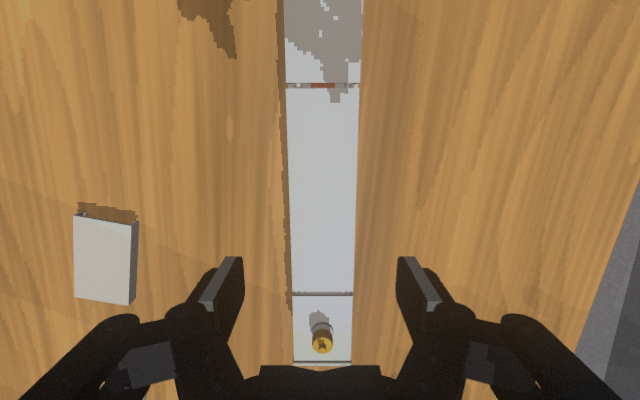

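View pics/s6c.png

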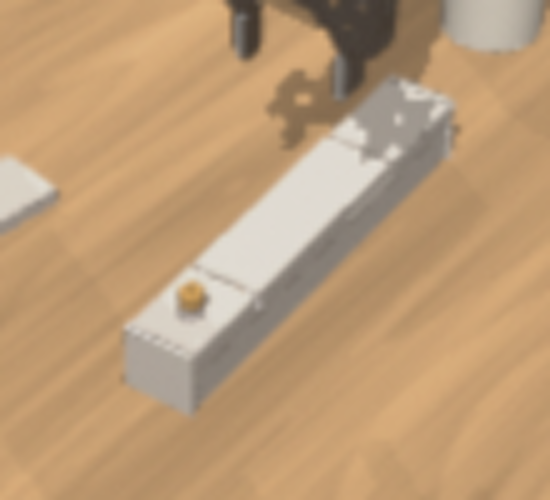

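Both end gaps show (rows 83-88 and 291-296). The lid's sides run on flush from the fitted lids, and both ends stopped at TCP 75 mm (tip at 53 mm) under about 13 N. I'll check this in numbers and hand in if it is right.

```bash
python3 - <<'E'
from h import *
s=load("w6"); im=s["pixels"].astype(int); t=np.radians(94.63); x=np.array([np.cos(t),np.sin(t)]); y=np.array([np.sin(t),-np.cos(t)]); o=np.array([650.9,85.7])
W=[];
for r in (20,60,105,200,280,305):
    g=np.abs(np.diff(im[r,:,0]-2*im[r,:,2])); i=[int(np.argmax(g[a:a+30]))+a for a in(270,340)]
    q=(cast(s,[(i[0]+.5,r),(i[1]+.5,r)],53)[:,:2]-o); W.append((q@y)[1]-(q@y)[0]); print(r,(q@y).round(1),(q@y).mean().round(2),W[-1].round(2))
print(im[80:92,300,0].tolist(),im[286:300,320,0].tolist())
rr=cast(s,[(300,82.5),(300,88.5),(320,291.5),(320,296)],53)[:,:2]-o; e=rr@x; print(e.round(1),"lid mid y rel bay",(e[1]+e[2])/2-(e[0]+e[3])/2)
if max(W)-min(W)<2 and abs((e[1]+e[2])-(e[0]+e[3]))/2<4: print(manip.sign_off())
E
```

```text
20 [-27.3  26.5] -0.42 53.78
60 [-27.5  26.8] -0.35 54.23
105 [-27.7  26.5] -0.64 54.19
200 [-27.6  26.7] -0.47 54.26
280 [-27.   27.3] 0.12 54.25
305 [-27.6  27.1] -0.26 54.73
[184, 183, 174, 148, 164, 158, 125, 123, 157, 185, 182, 186] [183, 184, 183, 182, 184, 174, 137, 128, 106, 102, 172, 182, 183, 184]
[ 89.2  85.1 -84.6 -89.2] lid mid y rel bay 0.225037270700696
the job is handed in; nothing more can be done
None
```

The long lid is clipped onto the duct's open bay and the job is handed in, but `sign_off` returned no verdict. Both ends stopped at about 53 mm under about 13 N, the lid is centred to within about 1 mm, the arm is clear, and I did not touch the offcut, screwdriver, microphone or mug.

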